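# Hang up the loop-handle hex keys and park their stand

### The job

Put the hex keys away: draw every loop-handle hex key straight up out of the light plywood stand, without tipping the stand or lifting it along, and hang each by its loop on a hook of the tool rail, one key to a hook. Then, when the stand is empty, put it upright in the shallow wooden tray, lengthwise and flat on the tray's floor. Leave the cork block, tape measure and rubbing block where they are.

Things in the scene. Friction and masses are not known exactly. Their poses are not given: they have to be found in the camera images.
- rail: fixed wooden tool rail: beam 370 mm long along its y on two posts, top 237 mm up, front face at x = -12 mm. Origin on the bench under the beam. Four round steel hooks, 6 mm thick, stick out level to -x at y = 150, 50, -50, -150 mm, centre line 225 mm up, straight to x = -95 mm, then bent up 10 mm (tip ends at x = -105 mm, 13 mm above the centre line). Post feet reach to x = -45 mm
- stand: light loose plywood stand (130 g): foot 220 (x) x 100 x 8 mm, on it cheeks and two shelves 216 x 44 mm in plan, upper faces 70 and 32 mm up. Square 12 mm holes through both shelves at x = 75, 25, -25, -75 mm, y = 0; keys stand in them on the foot. Origin under the foot's centre, z up. Can be gripped across the 44 mm of the upper shelf; same after a half turn
- tray: shallow fixed wooden tray, 290 mm (its x) x 150 mm (its y) outside, 16 mm high, walls 6 mm, floor 6 mm thick. Origin under its centre.
- hook1 (a point): the left-most (+y) hook of the rail, point on top of its straight part, 60 mm in front of the beam's middle (rail x = -60 mm) and 35 mm behind the place where the tip bends up; axes as the rail's
- hook2 (a point): the second from the left hook of the rail, point on top of its straight part, 60 mm in front of the beam's middle (rail x = -60 mm) and 35 mm behind the place where the tip bends up; axes as the rail's
- hook3 (a point): the third from the left hook of the rail, point on top of its straight part, 60 mm in front of the beam's middle (rail x = -60 mm) and 35 mm behind the place where the tip bends up; axes as the rail's
- hook4 (a point): the right-most (-y) hook of the rail, point on top of its straight part, 60 mm in front of the beam's middle (rail x = -60 mm) and 35 mm behind the place where the tip bends up; axes as the rail's
- key1: loop-handle hex key (70 g): flat black rectangular loop 46 mm wide (y), 50 high (z), 12 thick (x), bars 8, opening 30 x 34 mm facing along x; below it a collar 15 mm thick, 14 high, then a straight 9 mm steel hex shaft, 155 mm from its tip to the loop's centre. Origin at the shaft's tip, z towards the loop. Starts upright in any hole of the stand, loop plane across the row; may be absent
- key1_loop (a point): centre of key1's loop, axes as the key's; the underside of the top bar, which rests on the hook when it hangs, lies 17 mm above it
- key2: loop-handle hex key (70 g): flat black rectangular loop 46 mm wide (y), 50 high (z), 12 thick (x), bars 8, opening 30 x 34 mm facing along x; below it a collar 15 mm thick, 14 high, then a straight 9 mm steel hex shaft, 145 mm from its tip to the loop's centre. Origin at the shaft's tip, z towards the loop. Starts upright in any hole of the stand, loop plane across the row; may be absent
- key2_loop (a point): centre of key2's loop, axes as the key's; the underside of the top bar, which rests on the hook when it hangs, lies 17 mm above it
- key3: loop-handle hex key (70 g): flat black rectangular loop 46 mm wide (y), 50 high (z), 12 thick (x), bars 8, opening 30 x 34 mm facing along x; below it a collar 15 mm thick, 14 high, then a straight 9 mm steel hex shaft, 135 mm from its tip to the loop's centre. Origin at the shaft's tip, z towards the loop. Starts upright in any hole of the stand, loop plane across the row; may be absent
- key3_loop (a point): centre of key3's loop, axes as the key's; the underside of the top bar, which rests on the hook when it hangs, lies 17 mm above it
- key4: loop-handle hex key (70 g): flat black rectangular loop 46 mm wide (y), 50 high (z), 12 thick (x), bars 8, opening 30 x 34 mm facing along x; below it a collar 15 mm thick, 14 high, then a straight 9 mm steel hex shaft, 125 mm from its tip to the loop's centre. Origin at the shaft's tip, z towards the loop. Starts upright in any hole of the stand, loop plane across the row; may be absent
- key4_loop (a point): centre of key4's loop, axes as the key's; the underside of the top bar, which rests on the hook when it hangs, lies 17 mm above it
- cork_block: cork sanding block, 64 x 107 x 35 mm, bystander; origin under its centre
- tape_measure: yellow tape measure, 36 x 88 x 62 mm, bystander; origin under its centre
- rubbing_block: pale rubbing block, 36 x 92 x 26 mm, bystander; origin under its centre
There are look-alikes about, which are no part of the job. What is shaped like the key1 but blue is not meant.

How it is judged:
On the way, in this order (a step that is already met when the one before it is completed fails the run):
1. every key hangs by its loop on a hook of its own, let go (((x of key1_loop in the frame of hook1 between -0.038 and 0.052 m and y of key1_loop in the frame of hook1 between -0.014 and 0.014 m and z of key1_loop in the frame of hook1 between -0.023 and -0.007 m) or (x of key1_loop in the frame of hook2 between -0.038 and 0.052 m and y of key1_loop in the frame of hook2 between -0.014 and 0.014 m and z of key1_loop in the frame of hook2 between -0.023 and -0.007 m) or (x of key1_loop in the frame of hook3 between -0.038 and 0.052 m and y of key1_loop in the frame of hook3 between -0.014 and 0.014 m and z of key1_loop in the frame of hook3 between -0.023 and -0.007 m) or (x of key1_loop in the frame of hook4 between -0.038 and 0.052 m and y of key1_loop in the frame of hook4 between -0.014 and 0.014 m and z of key1_loop in the frame of hook4 between -0.023 and -0.007 m)) and angle between each of key1, key2, key3, key4's own z axis and vertical below 0.3 rad and linear speed of each of key1, key2, key3, key4 below 0.05 m/s and contact force between the fingers and key1 below 0.1 N and ((x of key2_loop in the frame of hook1 between -0.038 and 0.052 m and y of key2_loop in the frame of hook1 between -0.014 and 0.014 m and z of key2_loop in the frame of hook1 between -0.023 and -0.007 m) or (x of key2_loop in the frame of hook2 between -0.038 and 0.052 m and y of key2_loop in the frame of hook2 between -0.014 and 0.014 m and z of key2_loop in the frame of hook2 between -0.023 and -0.007 m) or (x of key2_loop in the frame of hook3 between -0.038 and 0.052 m and y of key2_loop in the frame of hook3 between -0.014 and 0.014 m and z of key2_loop in the frame of hook3 between -0.023 and -0.007 m) or (x of key2_loop in the frame of hook4 between -0.038 and 0.052 m and y of key2_loop in the frame of hook4 between -0.014 and 0.014 m and z of key2_loop in the frame of hook4 between -0.023 and -0.007 m)) and contact force between the fingers and key2 below 0.1 N and ((x of key3_loop in the frame of hook1 between -0.038 and 0.052 m and y of key3_loop in the frame of hook1 between -0.014 and 0.014 m and z of key3_loop in the frame of hook1 between -0.023 and -0.007 m) or (x of key3_loop in the frame of hook2 between -0.038 and 0.052 m and y of key3_loop in the frame of hook2 between -0.014 and 0.014 m and z of key3_loop in the frame of hook2 between -0.023 and -0.007 m) or (x of key3_loop in the frame of hook3 between -0.038 and 0.052 m and y of key3_loop in the frame of hook3 between -0.014 and 0.014 m and z of key3_loop in the frame of hook3 between -0.023 and -0.007 m) or (x of key3_loop in the frame of hook4 between -0.038 and 0.052 m and y of key3_loop in the frame of hook4 between -0.014 and 0.014 m and z of key3_loop in the frame of hook4 between -0.023 and -0.007 m)) and contact force between the fingers and key3 below 0.1 N and ((x of key4_loop in the frame of hook1 between -0.038 and 0.052 m and y of key4_loop in the frame of hook1 between -0.014 and 0.014 m and z of key4_loop in the frame of hook1 between -0.023 and -0.007 m) or (x of key4_loop in the frame of hook2 between -0.038 and 0.052 m and y of key4_loop in the frame of hook2 between -0.014 and 0.014 m and z of key4_loop in the frame of hook2 between -0.023 and -0.007 m) or (x of key4_loop in the frame of hook3 between -0.038 and 0.052 m and y of key4_loop in the frame of hook3 between -0.014 and 0.014 m and z of key4_loop in the frame of hook3 between -0.023 and -0.007 m) or (x of key4_loop in the frame of hook4 between -0.038 and 0.052 m and y of key4_loop in the frame of hook4 between -0.014 and 0.014 m and z of key4_loop in the frame of hook4 between -0.023 and -0.007 m)) and contact force between the fingers and key4 below 0.1 N and distance between key1_loop and key2_loop above 0.07 m and distance between each of key1_loop, key2_loop and key3_loop above 0.07 m and distance between each of key1_loop, key2_loop, key3_loop and key4_loop above 0.07 m), for 0.2 s.
2. the empty stand stands in the tray (x of stand in the frame of tray between -0.045 and 0.045 m and y of stand in the frame of tray between -0.035 and 0.035 m and z of stand in the frame of tray between 0 and 0.012 m and angle between stand's own z axis and vertical below 0.08 rad and angle between the x axis of stand and the x axis of tray, either way round below 0.4 rad and linear speed of stand below 0.03 m/s and contact force between the fingers and stand below 0.1 N), for 0.2 s.
At the end, for the whole second after the job is handed in: Every key present hangs still by the top bar of its loop on the straight part of a hook, hanging down (within 17 degrees), one per hook, and the empty stand stands flat and upright in the tray, inside its walls, lengthwise along it within 23 degrees, released (all of step 1 and all of step 2); the robot touches nothing.
It fails at once if the stand tips (leans more than 14 degrees) (angle between stand's own z axis and vertical above 0.25 rad).
It fails at once if the stand is lifted more than 15 mm while a key is still in it (height (world z) of stand above 0.015 m and ((z of key1 in the frame of stand below 0.06 m and angle between the z axis of key1 and the z axis of stand, either way round below 0.15 rad and x of key1 in the frame of stand between -0.11 and 0.11 m and y of key1 in the frame of stand between -0.012 and 0.012 m) or (z of key2 in the frame of stand below 0.06 m and angle between the z axis of key2 and the z axis of stand, either way round below 0.15 rad and x of key2 in the frame of stand between -0.11 and 0.11 m and y of key2 in the frame of stand between -0.012 and 0.012 m) or (z of key3 in the frame of stand below 0.06 m and angle between the z axis of key3 and the z axis of stand, either way round below 0.15 rad and x of key3 in the frame of stand between -0.11 and 0.11 m and y of key3 in the frame of stand between -0.012 and 0.012 m) or (z of key4 in the frame of stand below 0.06 m and angle between the z axis of key4 and the z axis of stand, either way round below 0.15 rad and x of key4 in the frame of stand between -0.11 and 0.11 m and y of key4 in the frame of stand between -0.012 and 0.012 m))).
It fails at once if a bystander (cork block, tape measure, rubbing block) is pushed more than 30 mm (distance of any of cork_block, tape_measure, rubbing_block from where it was at the start of the episode above 0.03 m).
Of key1, key2, key3, key4 only 3 to 4 are there at a start; the rules pass over those that are not, and their reading is None.
At some moment in a run one of stand may be knocked a few centimetres aside while the robot is not near it.
It also fails if it takes over 210 s, if anything falls off the work surface, if the arm or the gripper's body presses on something with over 40 N, if the wrist force passes 120 N, or if a joint passes its speed limit or range.

### The arm

A 7-joint arm with a two-finger parallel gripper is mounted at the origin on a cart in front of the work surface, level with it; the furniture and walls round the work are solid. World frame = base frame: x ahead of the robot, y to its left, z up, the work surface at z = 0. Lengths are in m, angles in rad, forces in N, time in s.
With the tool pointing down it reaches from about 0.4 to 0.875 m from the base axis. Payload 19.3 kg.
Tool frame: the origin (TCP) lies on the mounting face of the last link; the fingertips stand 173 mm ahead of it and the grasp point (between the pads) lies 155 mm ahead of it (bot.grip_point_offset is the distance from the TCP to the grasp point, in m); z points along the fingers, y is the line along which they close (so a half turn about z gives the same grasp; the last joint's range is limited). The gripper opens to 85 mm and grips with 20 to 120 N. Pads are 22 mm wide; open, the fingers measure 114 mm over their backs; the gripper's body (76 mm by 85 mm) begins 54 mm behind the grasp point. The pads swing forward as they close: fully open they stand 13 mm farther back than shut.
Start: joints at [-1.329, 0.521, -0.036, 1.599, 0.021, 1.021, -0.113], TCP at [0.192, 0.595, 0.405] pointing down, gripper open.
Joint ranges: [-2.91, 2.91], [-0.3, 2.13], [-1.5, 1.42], [0.17, 2.43], [-1.26, 4.41], [0.16, 1.93], [-2.52, 2.52]. Speed limits (rad/s): [1.89, 1.89, 2.39, 2.39, 3.01, 3.01, 3.01].

### API

Orientations are given as [roll, pitch, yaw] about the fixed x, y, z axes, in that order (R = Rz(yaw) Ry(pitch) Rx(roll)).
In Python, from workcell import bot gives the robot as it stands.
- The arm moves only by the tool arm_command, never from a script. Its argument "deltas" is a list of rows, each a list of 3 entries, a list of its own where there are three numbers: the shift along the tool's x, y, z in cm, then the turn, a rotation vector about the tool's x, y, z in rad, then the finger opening in cm, from 0 to 8.54. In form: [[[tx, ty, tz], [rx, ry, rz], claw], ...]. A call has 1 to 20 rows; each row shifts and turns the commanded pose from where the row before left it, along the tool's axes as they then stand; what a row does not reach is not made up. A row lasts 1/10 s, in which the tool goes at most 50 mm and 8.59 degrees, less where a joint would pass 70% of its speed; a pose out of reach is approached as far as the arm can. A call with a gripper value outside its range is refused whole. The fingers move at their own pace and stop on an object; "newtons" is the grip in N (left out, the last holds). Time passes only in rows, so rows that do not move let the fingers close. It gives the time, the measured TCP pose, the force, the opening and the grip force at its end, in the units of the state.
- bot.observe(): the state, without advancing time (a new reading comes with each control period).
- bot.grab_frame(name): name is "side" or "top" or "wrist"; returns a dict with "frame" (400x640x3 uint8, red, green, blue), "K" (3x3 intrinsics, pixels), "rvec" (rotation vector, rad) and "tvec" (3), from world to camera coordinates, as OpenCV has them; the wrist camera has in their place "T_tool_cam" (4x4, takes a point from camera to tool coordinates, whose origin is the TCP and whose axes are the flange's). Camera axes: x right, y down, z forward; pixel columns grow to the right and rows downward; lengths in m; the calibration is good to about 2 mm. A picture is of the moment at which its call begins: read the wrist's pose just before it. There is no depth.
- bot.job_done(): hands the job in; it is judged then, once.
Trained networks look in a picture, given as the dict that the camera call returned (one of the last four; its "shot" number tells which), for a name from the list of things; names that differ only in an ending like _2 or _b are one class to them, and where a whole thing is asked for, a point or a joint stands for the part that bears it (a point fixed in the world has none). Each returns a list of dicts, best first, with "p" (0 to 1); they miss things now and then, are a little off and sometimes report something else, mostly with a low value. They report only what shows in the picture. A call takes as long as a camera call. They do not tell look-alikes from the thing itself.
- bot.find_in(name, picture): "rect" ([left, top, width, height] in pixels, round what is visible of it).
- bot.mark_of(name, picture): "at" ([column, row] in pixels: a listed point, or the origin of a listed thing).
The state is a dict: "clock": time; "qpos": joint angles; "qd": joint speeds; "joint_efforts": joint torques, N m; "position": TCP position; "tool_rot": TCP orientation; "force": force on the tool from outside, world axes, zero at the start; "moment": the same for the moment, N m; "grip_width": finger opening in m; "finger_force": force on a finger pad.
Only numpy, scipy, OpenCV 4.12 (cv2) and the standard library are available. Lean on these libraries where they do the work, as an engineer would, in place of code of your own. Each camera call takes 0.05 s, during which the arm holds its last target. There are 200 camera calls.

## Working session

There is one attempt and no reset: what is moved stays moved. The work goes in short steps, Python scripts to look and compute and a tool call to move; the robot and the scene stay as the last step left them, time stands still between calls to the robot, and variables do not carry over. Pictures are saved under pics/ and viewed, at most 14 in all, crops included, and the job is handed in when it is done.

Besides the shell and the picture viewer there is one more tool, called after "Call:" as name(argument=value, ...), one argument or row to a line, values as JSON. arm_command: Moves the arm, as the interface text tells. Its arguments: {"type":"object","properties":{"deltas":{"type":"array","items":{"type":"array"}},"newtons":{"type":"number"}},"required":["deltas"]}

```bash
ls; mkdir -p pics
cat > h.py <<'E'
import numpy as np,cv2
from workcell import bot
from scipy.spatial.transform import Rotation as R
def snap(n,fn=None):
    s=bot.observe(); f=bot.grab_frame(n)
    if n=="wrist":
        T=np.eye(4);T[:3,:3]=R.from_euler('xyz',s['tool_rot']).as_matrix();T[:3,3]=s['position']
        W=T@np.array(f["T_tool_cam"]); f["_R"]=W[:3,:3];f["_c"]=W[:3,3]
    else:
        r=cv2.Rodrigues(np.array(f["rvec"],float))[0];f["_R"]=r.T;f["_c"]=-r.T@np.array(f["tvec"],float).ravel()
    if fn: cv2.imwrite("pics/"+fn,f["frame"][:,:,::-1])
    return f
def ray(f,px):
    d=f["_R"]@np.linalg.inv(f["K"])@np.array([px[0],px[1],1.]);return f["_c"],d/np.linalg.norm(d)
def atz(f,px,z):
    c,d=ray(f,px);return c+d*(z-c[2])/d[2]
def proj(f,p):
    q=np.array(f["K"])@(f["_R"].T@(np.array(p,float)-f["_c"]));return q[:2]/q[2]
def tri(obs):
    A=0;b=0
    for f,px in obs:
        c,d=ray(f,px);M=np.eye(3)-np.outer(d,d);A=A+M;b=b+M@c
    p=np.linalg.solve(A,b);return p,[np.linalg.norm(proj(f,p)-px) for f,px in obs]
E
python3 - <<'E'
from h import *
print({k:np.round(v,3) for k,v in bot.observe().items()})
F={n:snap(n,f"{n}0.png") for n in("side","top")}
for n,f in F.items():
    print(n,np.round(f["_c"],3),np.round(f["_R"][:,2],2))
    for k in["key1","key2","key3","key4","stand","tray","rail","cork_block","tape_measure","rubbing_block"]:
        print(k,[(round(r["p"],2),np.round(r["rect"]).astype(int).tolist()) for r in bot.find_in(k,f)[:5]],end=' ')
        print([(round(r["p"],2),np.round(r["at"]).astype(int).tolist()) for r in bot.mark_of(k,f)[:5]])
    for k in["hook1","hook2","hook3","hook4","key1_loop","key2_loop","key3_loop","key4_loop"]:
        print(k,[(round(r["p"],2),np.round(r["at"],1).tolist()) for r in bot.mark_of(k,f)[:5]])
E
```

```text
pics
{'clock': np.float64(0.0), 'qpos': array([-1.329,  0.522, -0.036,  1.6  ,  0.021,  1.021, -0.113]), 'qd': array([-0.   , -0.   ,  0.001, -0.002,  0.001, -0.003,  0.001]), 'joint_efforts': array([ 2.0000e-03, -9.2713e+01,  1.9810e+00, -3.6991e+01,  1.8000e-02,
        9.0000e-03,  0.0000e+00]), 'position': array([0.192, 0.595, 0.404]), 'tool_rot': array([-3.14,  0.  ,  2.83]), 'force': array([-0.49 ,  0.154, -0.473]), 'moment': array([-0.022,  0.051,  0.001]), 'finger_force': np.float64(0.0), 'grip_width': np.float64(0.085)}
side [ 0.041 -1.094  0.818] [ 0.38  0.79 -0.49]
key1 [(0.79, [311, 270, 3, 57]), (0.61, [333, 237, 7, 38]), (0.51, [360, 232, 10, 28])] [(0.7, [312, 328])]
key2 [(0.79, [311, 270, 3, 57]), (0.61, [333, 237, 7, 38]), (0.51, [360, 232, 10, 28])] [(0.7, [312, 328])]
key3 [(0.79, [311, 270, 3, 57]), (0.61, [333, 237, 7, 38]), (0.51, [360, 232, 10, 28])] [(0.7, [312, 328])]
key4 [(0.79, [311, 270, 3, 57]), (0.61, [333, 237, 7, 38]), (0.51, [360, 232, 10, 28])] [(0.7, [312, 328])]
stand [(0.7, [318, 246, 75, 49])] [(0.72, [358, 278])]
tray [(0.86, [242, 202, 82, 31
[... 1962 characters left out ...]
25])]
tape_measure [(0.66, [202, 180, 20, 19])] [(0.65, [214, 193])]
rubbing_block [] [(0.5, [383, 148])]
hook1 [(0.9, [344.5, 170.8]), (0.78, [288.0, 176.7]), (0.64, [320.3, 176.3]), (0.62, [254.3, 175.3])]
hook2 [(0.9, [344.5, 170.8]), (0.78, [288.0, 176.7]), (0.64, [320.3, 176.3]), (0.62, [254.3, 175.3])]
hook3 [(0.9, [344.5, 170.8]), (0.78, [288.0, 176.7]), (0.64, [320.3, 176.3]), (0.62, [254.3, 175.3])]
hook4 [(0.9, [344.5, 170.8]), (0.78, [288.0, 176.7]), (0.64, [320.3, 176.3]), (0.62, [254.3, 175.3])]
key1_loop [(0.57, [441.6, 254.8]), (0.38, [405.2, 208.1])]
key2_loop [(0.67, [344.6, 167.7])]
key3_loop [(0.5, [406.2, 191.0])]
key4_loop [(0.59, [405.7, 221.5]), (0.59, [279.4, 230.6])]
```

Run:
```python
import cv2,numpy as np
a=cv2.imread("pics/top0.png")[130:280,190:470];b=cv2.imread("pics/side0.png")[130:340,230:430]
cv2.imwrite("pics/c_top.png",cv2.resize(a,(784,420),interpolation=cv2.INTER_CUBIC))
cv2.imwrite("pics/c_side.png",cv2.resize(b,(570,598),interpolation=cv2.INTER_CUBIC))
```

```text
(no output)
```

View pics/c_top.png

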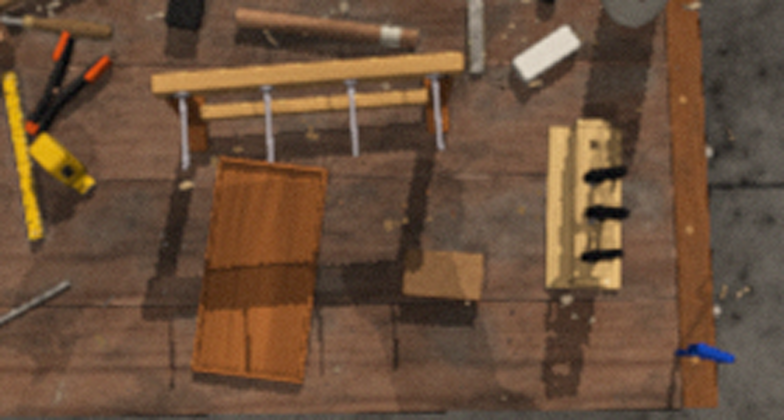

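View pics/c_side.png

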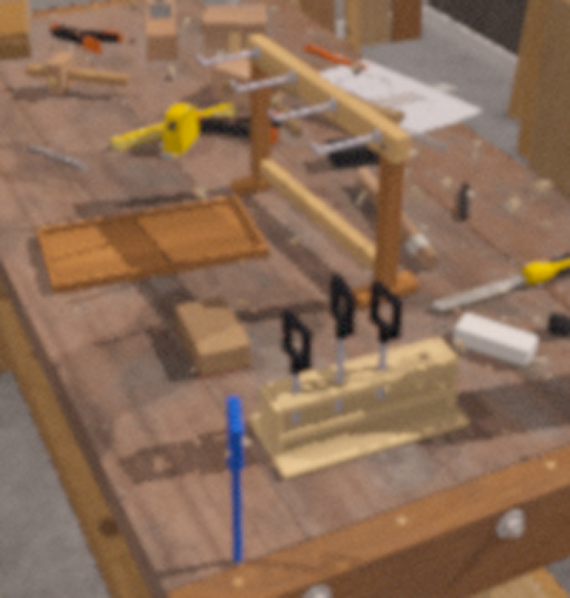

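Three black keys stand in the stand: loops at about (406,192), (407,206), (405,221) in the top view, and the far hole is empty. The blue look-alike at (443,256) in the top view is a separate key near the edge, so I'll leave it alone. Next I'll triangulate.

Run:
```python
from h import *
T=snap("top");S=snap("side")
tm=[r["at"] for r in bot.mark_of("hook1",T)[:4]];sm=[r["at"] for r in bot.mark_of("hook1",S)[:4]]
tm.sort();sm.sort()   # left = +y in both
for a,b in zip(tm,sm):
    p,e=tri([(T,a),(S,b)]);print("hook",np.round(p,3),np.round(e,1),"z-plane",np.round(atz(T,a,.228),3),np.round(atz(S,b,.228),3))
for n,pt,ps,z in[("rail",(302,169),(341,214),0),("stand",(397,202),(358,278),0),("tray",(282,225),(281,217),0)]:
    print(n,np.round(atz(T,pt,z),3),np.round(atz(S,ps,z),3))
c=lambda x,y:(190+x/2.8,130+y/2.8); s=lambda x,y:(230+x/2.85,130+y/2.85)
print("tray corners",[np.round(atz(T,c(*q),.016)[:2],3).tolist() for q in[(220,158),(327,171),(301,382),(193,372)]])
print("stand shelf corners",[np.round(atz(T,c(*q),.07)[:2],3).tolist() for q in[(580,120),(617,122),(620,288),(581,288)]])
print("foot left",[np.round(atz(T,c(*q),.008)[:2],3).tolist() for q in[(548,127),(546,288)]])
for a,b in zip([(604,174),(607,212),(602,255)],[(386,312),(342,306),(296,342)]):
    p,e=tri([(T,c(*a)),(S,s(*b))]);print("loop",np.round(p,3),np.round(e,1))
print("by",[np.round(atz(T,c(*q),.03)[:2],3).tolist() for q in[(444,275),(62,163),(547,54)]])
```

```text
hook [0.596 0.227 0.217] [1.  0.8] z-plane [0.597 0.225 0.228] [0.582 0.203 0.228]
hook [0.594 0.12  0.248] [1.3 1.2] z-plane [0.594 0.123 0.228] [0.618 0.162 0.228]
hook [0.607 0.022 0.223] [1.2 1.1] z-plane [0.61  0.021 0.228] [0.598 0.013 0.228]
hook [ 0.624 -0.062  0.212] [0.7 0.6] z-plane [ 0.623 -0.062  0.228] [ 0.607 -0.089  0.228]
rail [0.668 0.082 0.   ] [0.664 0.072 0.   ]
stand [ 0.536 -0.28   0.   ] [ 0.538 -0.285 -0.   ]
tray [0.453 0.159 0.   ] [0.444 0.154 0.   ]
tray corners [[0.599, 0.209], [0.58, 0.063], [0.298, 0.1], [0.312, 0.243]]
stand shelf corners [[0.636, -0.272], [0.632, -0.32], [0.415, -0.316], [0.415, -0.265]]
foot left [[0.638, -0.239], [0.418, -0.229]]
loop [ 0.554 -0.287  0.142] [0.3 0.4]
loop [ 0.504 -0.284  0.163] [0.2 0.2]
loop [ 0.454 -0.282  0.133] [0.2 0.2]
by [[0.436, -0.091], [0.593, 0.42], [0.735, -0.237]]
```

Call:
arm_command(
  deltas=[
    [[0,0,-4],[0,0,-0.135],8.5],
    [[0,0,-4],[0,0,-0.135],8.5],
    [[-2.3,-4.2,0],[0,0,0],8.5],
    [[-2.3,-4.2,0],[0,0,0],8.5],
    [[-2.3,-4.2,0],[0,0,0],8.5],
    [[-2.3,-4.2,0],[0,0,0],8.5],
    [[-2.3,-4.2,0],[0,0,0],8.5],
    [[-2.3,-4.2,0],[0,0,0],8.5],
    [[-2.3,-4.2,0],[0,0,0],8.5],
    [[-2.3,-4.2,0],[0,0,0],8.5],
    [[-2.3,-4.2,0],[0,0,0],8.5],
    [[-2.3,-4.2,0],[0,0,0],8.5],
    [[-2.3,-4.2,0],[0,0,0],8.5],
    [[-2.3,-4.2,0],[0,0,0],8.5],
    [[0,0,0],[0,0,0],8.5],
    [[0,0,0],[0,0,0],8.5],
  ],
  newtons=40,
)

```text
clock: 4.7
position: [0.4466, 0.0791, 0.4847]
tool_rot: [3.142, -0.0, 3.098]
force: [-0.3, 0.4, -0.0]
grip_width: 0.0851
finger_force: 0.0
```

Run:
```python
from h import *
W=snap("wrist","w1.png");print(np.round(W["_c"],3),np.round(W["_R"],2).tolist(), np.round(W["K"],1).tolist())
for k,z in[("hook1",.228),("tray",0),("rail",0),("cork_block",0)]:
    print(k,[(round(r["p"],2),np.round(r["at"]).tolist(),np.round(atz(W,r["at"],z)[:2],3).tolist()) for r in bot.mark_of(k,W)[:5]])
```

```text
[0.369 0.083 0.454] [[0.04, 0.95, 0.3], [1.0, -0.04, -0.01], [0.0, 0.3, -0.95]] [[278.6, 0.0, 322.0], [0.0, 278.6, 198.1], [0.0, 0.0, 1.0]]
hook1 [(0.98, [373.0, 347.0], [0.604, 0.125])]
tray [(0.47, [517.0, 235.0], [0.599, 0.421])]
rail [(0.85, [331.0, 278.0], [0.671, 0.087])]
cork_block [(0.93, [220.0, 161.0], [0.443, -0.086])]
```

View pics/w1.png

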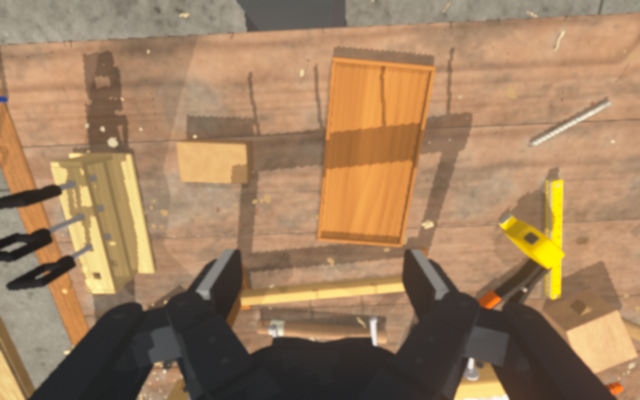

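The wrist view shows the tray (corners (332,58), (434,68), (404,245), (319,238)) and the stand at the left, but the gripper hides the hooks. I'll raise the tool and look again.

Call:
arm_command(
  deltas=[
    [[1,0,-4],[0,0,0],8.5],
    [[1,0,-4],[0,0,0],8.5],
    [[1,0,-4],[0,0,0],8.5],
    [[1,0,-4],[0,0,0],8.5],
    [[1,0,-4],[0,0,0],8.5],
    [[0,0,0],[0,0,0],8.5],
    [[0,0,0],[0,0,0],8.5],
  ],
)

```text
clock: 5.65
position: [0.3961, 0.0823, 0.6851]
tool_rot: [3.141, 0.001, 3.101]
force: [0.4, 0.4, -0.3]
grip_width: 0.0849
finger_force: 0.0
```

Run:
```python
from h import *
W=snap("wrist","w2.png");print(np.round(W["_c"],3))
for k,z in[("hook1",.228),("tray",0),("rail",0),("stand",0)]:
    print(k,[(round(r["p"],2),np.round(r["at"]).tolist(),np.round(atz(W,r["at"],z)[:2],3).tolist()) for r in bot.mark_of(k,W)[:5]])
```

```text
[0.319 0.086 0.654]
hook1 [(0.98, [407.0, 272.0], [0.599, 0.225]), (0.75, [242.0, 288.0], [0.618, -0.069]), (0.64, [352.0, 280.0], [0.61, 0.128]), (0.58, [294.0, 284.0], [0.613, 0.025])]
tray [(0.59, [354.0, 165.0], [0.45, 0.157]), (0.45, [348.0, 279.0], [0.762, 0.141])]
rail [(0.97, [324.0, 252.0], [0.679, 0.077])]
stand [(0.77, [177.0, 203.0], [0.526, -0.281])]
```

View pics/w2.png

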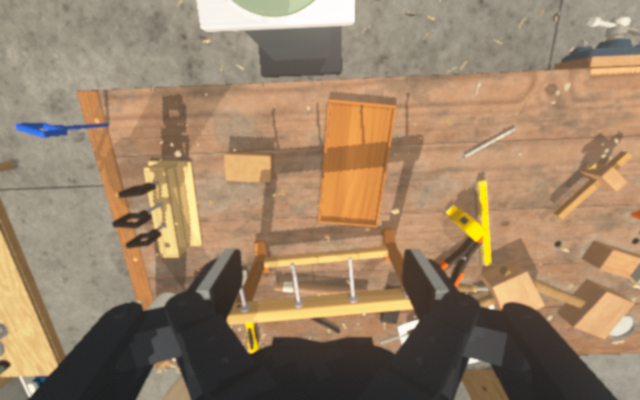

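The hooks now show in a row at image rows 260–300, about 55 px apart. Fitting them with the top view, the rail yaw is about 0.075, with hook1 at (.596,.226), hook2 (.604,.126), hook3 (.611,.027) and hook4 (.619,-.073). Loop heights .163/.142/.133 match key1, key3 and key4, so key2 is absent. I'll go for key1, the tallest, first.

Call:
arm_command(
  deltas=[
    [[-1.2,-3.6,1.0],[0,0,0],8.5],
    [[-1.2,-3.6,1.5],[0,0,0],8.5],
    [[-1.2,-3.6,2.0],[0,0,0],8.5],
    [[-1.2,-3.6,2.0],[0,0,0],8.5],
    [[-1.2,-3.6,2.0],[0,0,0],8.5],
    [[-1.2,-3.6,2.5],[0,0,0],8.5],
    [[-1.2,-3.6,2.5],[0,0,0],8.5],
    [[-1.2,-3.6,2.5],[0,0,0],8.5],
    [[-1.2,-3.6,2.5],[0,0,0],8.5],
    [[-1.5,-3.6,2.5],[0,0,0],8.5],
    [[0,0,0],[0,0,0],8.5],
    [[0,0,0],[0,0,0],8.5],
  ],
)

```text
clock: 7.1
position: [0.5042, -0.2835, 0.4735]
tool_rot: [3.141, -0.003, 3.098]
force: [0.6, 0.3, -0.3]
grip_width: 0.0848
finger_force: 0.0
```

```bash
cat >> h.py <<'E'
def loops(names=("side","top","wrist")):
    F={n:snap(n) for n in names}; O={}
    for n,f in F.items():
        O[n]=[]
        for k in("key1_loop","key3_loop","key4_loop"):
            for r in bot.mark_of(k,f)[:4]: O[n].append((k,round(r["p"],2),r["at"]))
    return F,O
E
python3 - <<'E'
from h import *
print(np.round(bot.observe()["position"],4),np.round(bot.observe()["tool_rot"],3))
F,O=loops()
P=[(.554,-.287,.143),(.504,-.284,.163),(.454,-.282,.133)]
for n,f in F.items():
    print(n,[(k,p,np.round(a).tolist()) for k,p,a in O[n]]); print("  exp",[np.round(proj(f,p)).tolist() for p in P])
cv2.imwrite("pics/w3.png",F["wrist"]["frame"][:,:,::-1])
E
```

```text
[ 0.5042 -0.2835  0.4735] [ 3.141e+00 -3.000e-03  3.098e+00]
side [('key1_loop', 0.71, [351.0, 238.0]), ('key1_loop', 0.67, [314.0, 282.0]), ('key3_loop', 0.5, [366.0, 237.0]), ('key4_loop', 0.76, [332.0, 250.0])]
  exp [[365.0, 239.0], [350.0, 237.0], [334.0, 250.0]]
top [('key1_loop', 0.5, [439.0, 258.0]), ('key1_loop', 0.37, [408.0, 207.0]), ('key3_loop', 0.39, [404.0, 192.0]), ('key4_loop', 0.3, [316.0, 174.0])]
  exp [[406.0, 192.0], [407.0, 206.0], [405.0, 221.0]]
wrist [('key1_loop', 0.81, [322.0, 189.0]), ('key1_loop', 0.79, [177.0, 3.0]), ('key3_loop', 0.57, [319.0, 224.0]), ('key4_loop', 0.56, [323.0, 135.0]), ('key4_loop', 0.31, [447.0, 108.0])]
  exp [[319.0, 223.0], [320.0, 186.0], [320.0, 135.0]]
```

View pics/w3.png

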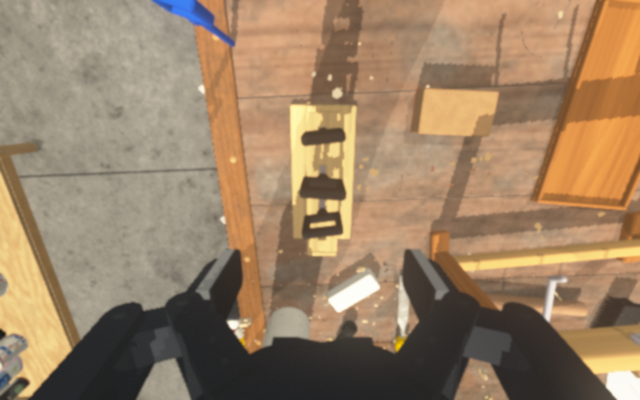

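The wrist view confirms three black loops at (323,136), (323,188) and (322,224), about 3 mm off my predictions; the blue one is far off at (190,8). I'll descend on key1.

Call:
arm_command(
  deltas=[
    [[0,0.1,3],[0,0,0],8.5],
    [[0,0,3],[0,0,0],8.5],
    [[0,0,3],[0,0,0],8.5],
    [[0,0,3],[0,0,0],8.5],
    [[0,0,2],[0,0,0],8.5],
    [[0,0,1],[0,0,0],8.5],
    [[0,0,0],[0,0,0],8.5],
    [[0,0,0],[0,0,0],6],
    [[0,0,0],[0,0,0],5.2],
    [[0,0,0],[0,0,0],4],
    [[0,0,0],[0,0,0],4],
    [[0,0,0],[0,0,0],4],
    [[0,0,0],[0,0,0],4],
    [[0,0,0],[0,0,0],4],
  ],
  newtons=40,
)

```text
clock: 9.1
position: [0.5047, -0.2821, 0.3258]
tool_rot: [-3.141, 0.002, 3.1]
force: [-0.3, 1.2, 8.6]
grip_width: 0.0457
finger_force: 39.7
```

Call:
arm_command(
  deltas=[
    [[0,0,-0.5],[0,0,0],4],
    [[0,0,-0.5],[0,0,0],4],
    [[0,0,-1],[0,0,0],4],
    [[0,0,-1],[0,0,0],4],
    [[0,0,-1],[0,0,0],4],
    [[0,0,-1],[0,0,0],4],
    [[0,0,-1],[0,0,0],4],
    [[0,0,-1],[0,0,0],4],
    [[0,0,-1],[0,0,0],4],
    [[0,0,-1],[0,0,0],4],
    [[0,0,-1],[0,0,0],4],
    [[0,0,0],[0,0,0],4],
  ],
)

```text
clock: 10.3
position: [0.5045, -0.2822, 0.4261]
tool_rot: [-3.141, 0.002, 3.1]
force: [0.9, -0.1, -0.6]
grip_width: 0.0455
finger_force: 40.9
```

Run:
```python
from h import *
S=snap("side","s2.png");f=S["frame"][200:310,290:420,::-1]
cv2.imwrite("pics/s2c.png",cv2.resize(f,None,fx=4.5,fy=4.5,interpolation=cv2.INTER_CUBIC))
```

```text
(no output)
```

View pics/s2c.png

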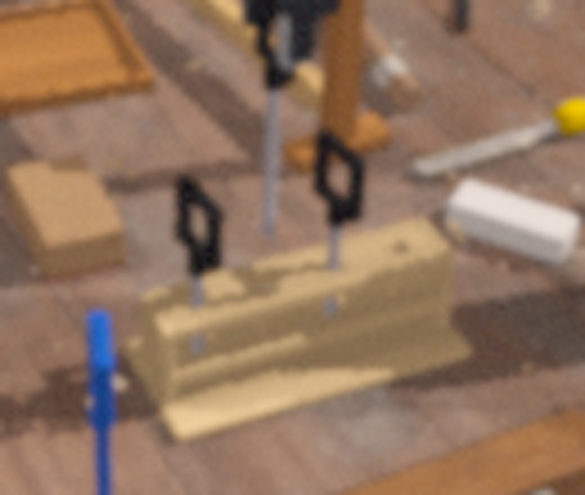

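Key1 is out cleanly and upright, and the stand hasn't moved. I'll take it to the front of hook4.

Call:
arm_command(
  deltas=[
    [[0,0,0],[0,0,-0.117],4],
    [[-0.6,1.0,0],[0,0,0],4],
    [[-0.6,2.0,0],[0,0,0],4],
    [[-0.6,3,0],[0,0,0],4],
    [[-0.6,3,0],[0,0,0],4],
    [[-0.6,3,0],[0,0,0],4],
    [[-0.6,3,0],[0,0,0],4],
    [[-0.6,3,0],[0,0,0],4],
    [[-0.6,2,0],[0,0,0],4],
    [[-0.2,0,1.5],[0,0,0],4],
    [[0,0,1.5],[0,0,0],4],
    [[0,0,0.3],[0,0,0],4],
    [[0,0,0],[0,0,0],4],
    [[0,0,0],[0,0,0],4],
  ],
)

```text
clock: 11.75
position: [0.5393, -0.0787, 0.3922]
tool_rot: [-3.142, 0.0, -3.068]
force: [-0.9, -0.2, -1.0]
grip_width: 0.0456
finger_force: 41.0
```

Run:
```python
from h import *
s=bot.observe();print(np.round(s["position"],4),np.round(s["tool_rot"],3))
S=snap("side");T=snap("top");W=snap("wrist")
for n,f in(("s",S),("t",T),("w",W)):
    print(n,[(round(r["p"],2),np.round(r["at"],1).tolist(),np.round(atz(f,r["at"],.228)[:2],3).tolist()) for r in bot.mark_of("hook1",f)[:5]],"exp h4",np.round(proj(f,(.619,-.073,.228)),1))
a=cv2.resize(S["frame"][120:240,300:400,::-1],(500,600),interpolation=cv2.INTER_CUBIC)
cv2.imwrite("pics/s3.png",a)
cv2.imwrite("pics/w4.png",W["frame"][:,:,::-1])
```

```text
[ 0.5393 -0.0787  0.3922] [-3.142  0.    -3.068]
s [(0.9, [349.4, 180.6], [0.612, -0.079]), (0.76, [336.8, 167.8], [0.62, 0.028]), (0.71, [320.8, 157.1], [0.609, 0.138]), (0.59, [309.3, 151.0], [0.594, 0.211]), (0.28, [303.4, 253.3], [0.324, -0.374])] exp h4 [350.3 179.5]
t [(0.9, [318.0, 173.1], [0.608, 0.019]), (0.87, [254.4, 178.0], [0.595, 0.229]), (0.72, [287.0, 177.8], [0.594, 0.121])] exp h4 [345.6 169.6]
w [] exp h4 [320.8 371.9]
```

View pics/s3.png

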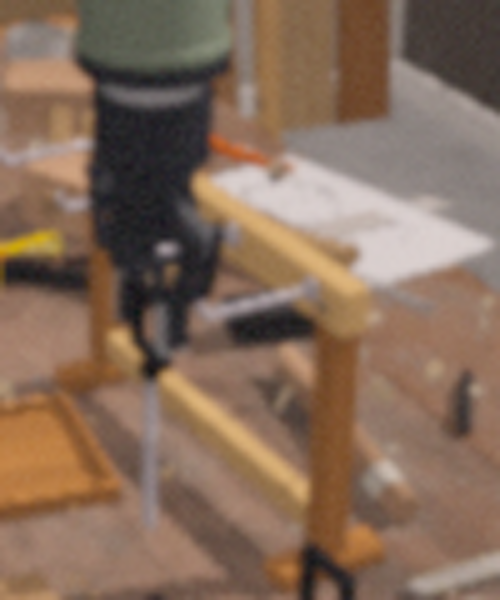

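Run:
```python
from h import *
S=snap("side")
for n,p in(("tip",(.574,-.0765,.238)),("bend",(.584,-.0756,.225)),("root",(.667-.012*1+.15*.075-.0,.081-.15*.997,.225)),("loop",(.5393,-.0787,.2292)),("looptop",(.5393,-.0787,.2542)),("tipkey",(.5393,-.0787,.0745))):
    print(n,np.round((proj(S,p)-[300,120])*5))
```

```text
tip [194. 300.]
bend [207. 314.]
root [310. 285.]
loop [148. 324.]
looptop [148. 289.]
tipkey [147. 524.]
```

Call:
arm_command(
  deltas=[
    [[0,-0.3,0],[0,0,0],4],
    [[-1,0,0],[0,0,0],4],
    [[-1,0,0],[0,0,0],4],
    [[-1,0,0],[0,0,0],4],
    [[-1,0,0],[0,0,0],4],
    [[-1,0,0],[0,0,0],4],
    [[-1,0,0],[0,0,0],4],
    [[-1,0,0],[0,0,0],4],
    [[0,0,0],[0,0,0],4],
    [[0,0,0],[0,0,0],4],
  ],
)

```text
clock: 13.1
position: [0.6092, -0.0766, 0.3915]
tool_rot: [-3.141, -0.0, -3.067]
force: [-0.8, -0.8, -1.2]
grip_width: 0.0457
finger_force: 41.1
```

Run:
```python
from h import *
S=snap("side")
a=cv2.resize(S["frame"][140:240,310:400,::-1],(540,600),interpolation=cv2.INTER_CUBIC)
cv2.imwrite("pics/s4.png",a)
```

```text
(no output)
```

View pics/s4.png

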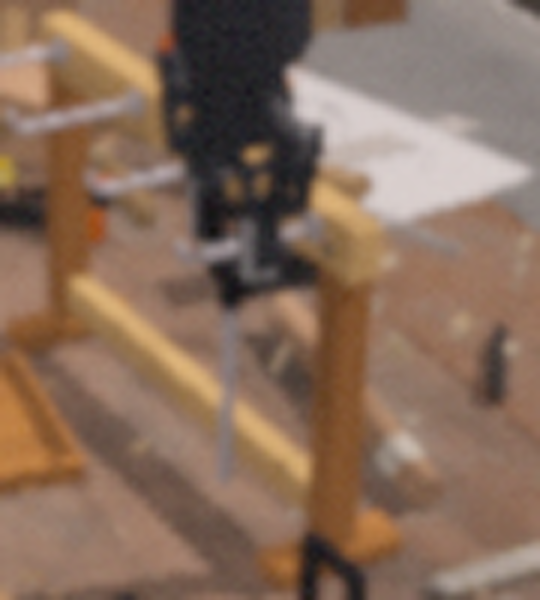

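The hook tip shows in front of the loop at (185,245) in the crop, with no contact force, so the loop is threaded. I'll lower onto the hook.

Call:
arm_command(
  deltas=[
    [[0,0,0.4],[0,0,0],4],
    [[0,0,0.4],[0,0,0],4],
    [[0,0,0.4],[0,0,0],4],
    [[0,0,0.3],[0,0,0],4],
    [[0,0,0.1],[0,0,0],4],
    [[0,0,0],[0,0,0],4],
  ],
)

```text
clock: 13.75
position: [0.6092, -0.0765, 0.3755]
tool_rot: [-3.142, -0.0, -3.066]
force: [0.7, 0.3, -0.1]
grip_width: 0.0454
finger_force: 41.1
```

Call:
arm_command(
  deltas=[
    [[0,0,0.1],[0,0,0],4],
    [[0,0,0.1],[0,0,0],4],
    [[0,0,0],[0,0,0],4],
  ],
)

```text
clock: 14.05
position: [0.6093, -0.0766, 0.3738]
tool_rot: [-3.142, 0.0, -3.066]
force: [0.1, -0.7, 1.1]
grip_width: 0.0454
finger_force: 41.4
```

Call:
arm_command(
  deltas=[
    [[0,0,0.1],[0,0,0],4],
    [[0,0,0],[0,0,0],4.8],
    [[0,0,0],[0,0,0],5.4],
    [[0,0,0],[0,0,0],6.5],
    [[0,0,0],[0,0,0],7],
    [[0,0,0],[0,0,0],7],
    [[0,0,-2],[0,0,0],7],
    [[0,0,-3],[0,0,0],7],
    [[0,0,-3],[0,0,0],7],
    [[0,0,-3],[0,0,0],7],
    [[2,0,0],[0,0,0],8.5],
    [[2,0,0],[0,0,0],8.5],
  ],
)

```text
clock: 15.25
position: [0.5689, -0.0796, 0.4832]
tool_rot: [-3.141, 0.001, -3.066]
force: [0.3, -0.6, -0.6]
grip_width: 0.0849
finger_force: 0.0
```

Run:
```python
from h import *
F,O=loops(("side","top"))
for n,f in F.items():
    print(n,[(k,p,np.round(a).tolist()) for k,p,a in O[n]],"exp hang",np.round(proj(f,(.609,-.0765,.211))),"k3",np.round(proj(f,(.555,-.284,.143))),"k4",np.round(proj(f,(.455,-.28,.133))))
cv2.imwrite("pics/s5.png",cv2.resize(F["side"]["frame"][140:310,300:430,::-1],(455,595),interpolation=cv2.INTER_CUBIC))
```

```text
side [('key1_loop', 0.72, [335.0, 252.0]), ('key1_loop', 0.67, [310.0, 280.0]), ('key1_loop', 0.63, [348.0, 188.0]), ('key1_loop', 0.58, [348.0, 223.0]), ('key3_loop', 0.55, [366.0, 237.0]), ('key4_loop', 0.61, [334.0, 251.0])] exp hang [348. 185.] k3 [365. 239.] k4 [334. 250.]
top [('key1_loop', 0.66, [255.0, 178.0]), ('key1_loop', 0.59, [404.0, 192.0]), ('key1_loop', 0.4, [442.0, 256.0]), ('key3_loop', 0.44, [407.0, 192.0]), ('key4_loop', 0.66, [396.0, 222.0]), ('key4_loop', 0.64, [405.0, 220.0])] exp hang [346. 174.] k3 [405. 192.] k4 [405. 221.]
```

View pics/s5.png

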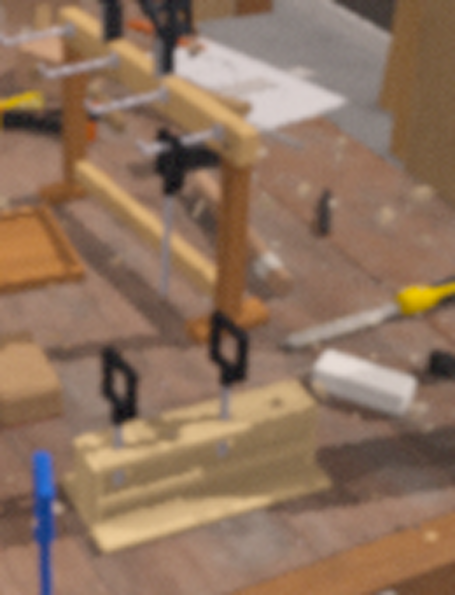

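Key1 hangs on hook4, and the stand still holds two keys at their predicted spots. Now key3.

Call:
arm_command(
  deltas=[
    [[0,0,0],[0,0,0.117],8.5],
    [[0,-3,0],[0,0,0],8.5],
    [[0,-4,0],[0,0,0],8.5],
    [[0,-4,0],[0,0,0],8.5],
    [[0,-4,0],[0,0,0],8.5],
    [[0.5,-4,0],[0,0,0],8.5],
    [[0,-1.5,0],[0,0,0],8.5],
    [[0,0,0],[0,0,0],8.5],
    [[0,0,4],[0,0,0],8.5],
    [[0,0,4],[0,0,0],8.5],
    [[0,0,4],[0,0,0],8.5],
    [[0,0,3],[0,0,0],8.5],
    [[0,0,2],[0,0,0],8.5],
    [[0,0,0.7],[0,0,0],8.5],
    [[0,0,0],[0,0,0],8.5],
    [[0,0,0],[0,0,0],8.5],
  ],
)

```text
clock: 17.25
position: [0.5563, -0.2839, 0.3067]
tool_rot: [-3.141, 0.001, 3.1]
force: [0.3, -0.3, 0.7]
grip_width: 0.085
finger_force: 0.0
```

Call:
arm_command(
  deltas=[
    [[0,0,0],[0,0,0],6],
    [[0,0,0],[0,0,0],5.2],
    [[0,0,0],[0,0,0],4],
    [[0,0,0],[0,0,0],4],
    [[0,0,0],[0,0,0],4],
    [[0,0,0],[0,0,0],4],
    [[0,0,0],[0,0,0],4],
  ],
)

```text
clock: 17.95
position: [0.556, -0.2843, 0.3065]
tool_rot: [-3.141, 0.001, 3.1]
force: [0.1, 0.8, 7.0]
grip_width: 0.0454
finger_force: 39.9
```

Call:
arm_command(
  deltas=[
    [[0,0,-0.5],[0,0,0],4],
    [[0,0,-0.5],[0,0,0],4],
    [[0,0,-1],[0,0,0],4],
    [[0,0,-1],[0,0,0],4],
    [[0,0,-1],[0,0,0],4],
    [[0,0,-1],[0,0,0],4],
    [[0,0,-1],[0,0,0],4],
    [[0,0,-1],[0,0,0],4],
    [[0,0,-1],[0,0,0],4],
    [[0,0,-1],[0,0,0],4],
    [[0,0,-2],[0,0,0],4],
    [[0,0,0],[0,0,-0.117],4],
    [[1.5,0,0],[0,0,0],4],
    [[0,0,0],[0,0,0],4],
  ],
)

```text
clock: 19.35
position: [0.5395, -0.2859, 0.4164]
tool_rot: [-3.142, -0.0, -3.068]
force: [-0.2, -0.5, -0.2]
grip_width: 0.0458
finger_force: 41.1
```

Call:
arm_command(
  deltas=[
    [[0,2,0],[0,0,0],4],
    [[0,3,0],[0,0,0],4],
    [[0,3,0],[0,0,0],4],
    [[0,3,0],[0,0,0],4],
    [[0,3,0],[0,0,0],4],
    [[0,3,0],[0,0,0],4],
    [[0,3,0],[0,0,0],4],
    [[0,3,0],[0,0,0],4],
    [[0,3,0],[0,0,0],4],
    [[0,3,0],[0,0,0],4],
    [[0,1.3,0],[0,0,0],4],
    [[-1.2,0,1.2],[0,0,0],4],
    [[0,0,1.2],[0,0,0],4],
    [[0,0,0],[0,0,0],4],
    [[0,0,0],[0,0,0],4],
  ],
)

```text
clock: 20.85
position: [0.5298, 0.0171, 0.3916]
tool_rot: [-3.141, -0.001, -3.068]
force: [0.8, 0.0, -0.5]
grip_width: 0.0455
finger_force: 41.2
```

Run:
```python
from h import *
s=bot.observe();p=s["position"];print(np.round(p,4),np.round(s["tool_rot"],3))
F,O=loops(("side","top"));S=F["side"]
L=np.array([p[0],p[1],p[2]-.1635])
print([(k,pp,np.round(a).tolist()) for k,pp,a in O["side"]],"held exp",np.round(proj(S,L)))
print([(round(r["p"],2),np.round(r["at"],1).tolist()) for r in bot.mark_of("hook1",S)[:5]],"exp",np.round(proj(S,(.610,.024,.228)),1))
o=np.array([300,120])
print("tip exp",(proj(S,(.565,.0206,.236))-o)*5,"loop",(proj(S,L)-o)*5)
cv2.imwrite("pics/s6.png",cv2.resize(S["frame"][120:240,300:400,::-1],(500,600),interpolation=cv2.INTER_CUBIC))
```

```text
[0.5298 0.0171 0.3916] [-3.141e+00 -1.000e-03 -3.068e+00]
[('key1_loop', 0.6, [312.0, 282.0]), ('key3_loop', 0.71, [315.0, 175.0]), ('key3_loop', 0.27, [348.0, 183.0]), ('key4_loop', 0.54, [334.0, 250.0])] held exp [315. 174.]
[(0.95, [319.9, 155.0]), (0.63, [305.4, 148.8]), (0.61, [334.9, 168.6]), (0.56, [350.1, 180.8])] exp [334.8 168.8]
tip exp [117.97735349 247.39409573] loop [ 73.64545697 269.35479624]
```

View pics/s6.png

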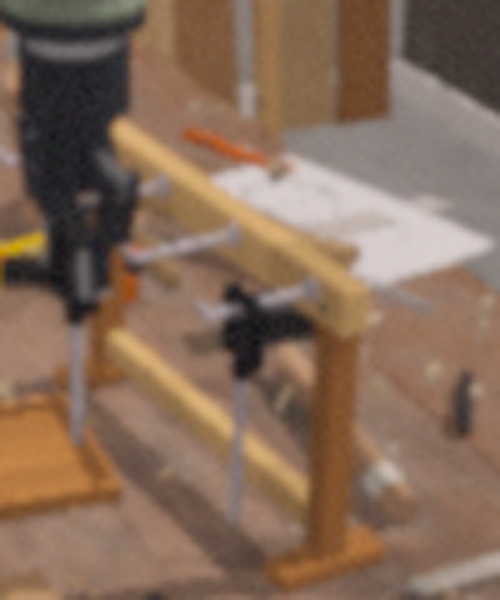

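The held key3 is in front of hook3 (tip at (127,256) in the crop) and key1 hangs on hook4. I'll thread key3.

Call:
arm_command(
  deltas=[
    [[0,-0.1,0],[0,0,0],4],
    [[-1,0,0],[0,0,0],4],
    [[-1,0,0],[0,0,0],4],
    [[-1,0,0],[0,0,0],4],
    [[-1,0,0],[0,0,0],4],
    [[-1,0,0],[0,0,0],4],
    [[-1,0,0],[0,0,0],4],
    [[-1,0,0],[0,0,0],4],
    [[0,0,0],[0,0,0],4],
    [[0,0,0],[0,0,0],4],
  ],
)

```text
clock: 22.3
position: [0.5998, 0.022, 0.3915]
tool_rot: [-3.141, -0.0, -3.067]
force: [-0.5, 0.2, -0.6]
grip_width: 0.0459
finger_force: 41.2
```

Call:
arm_command(
  deltas=[
    [[0,0,0.4],[0,0,0],4],
    [[0,0,0.4],[0,0,0],4],
    [[0,0,0.4],[0,0,0],4],
    [[0,0,0.3],[0,0,0],4],
    [[0,0,0.2],[0,0,0],4],
    [[0,0,0],[0,0,0],4],
    [[0,0,0],[0,0,0],4],
  ],
)

```text
clock: 23.0
position: [0.5999, 0.022, 0.3747]
tool_rot: [3.142, 0.0, -3.066]
force: [0.2, -0.1, -1.3]
grip_width: 0.0456
finger_force: 41.3
```

Call:
arm_command(
  deltas=[
    [[0,0,0.1],[0,0,0],4],
    [[0,0,0.1],[0,0,0],4],
    [[0,0,0],[0,0,0],4.8],
    [[0,0,0],[0,0,0],5.4],
    [[0,0,0],[0,0,0],6.5],
    [[0,0,0],[0,0,0],7],
    [[0,0,0],[0,0,0],7],
    [[0,0,-2],[0,0,0],7],
    [[0,0,-3],[0,0,0],7],
    [[0,0,-3],[0,0,0],7],
    [[0,0,-3],[0,0,0],7],
    [[2,0,0],[0,0,0],8.5],
    [[3,0,0],[0,0,0],8.5],
    [[0,0,0],[0,0,0],8.5],
  ],
)

```text
clock: 24.4
position: [0.5477, 0.0176, 0.4831]
tool_rot: [3.141, -0.0, -3.067]
force: [1.4, -0.2, 0.5]
grip_width: 0.085
finger_force: 0.0
```

Run:
```python
from h import *
print(np.round(bot.observe()["position"],4))
F,O=loops(("side","top"))
for n,f in F.items():
    print(n,[(k,p,np.round(a).tolist()) for k,p,a in O[n]],"exp k1",np.round(proj(f,(.609,-.0765,.211))),"k3",np.round(proj(f,(.6,.022,.211))),"k4",np.round(proj(f,(.455,-.28,.133))))
    print([(round(r["p"],2),np.round(r["at"]).tolist()) for r in bot.mark_of("stand",f)[:5]],np.round(proj(f,(.53,-.283,0))))
cv2.imwrite("pics/s7.png",cv2.resize(F["side"]["frame"][130:310,290:430,::-1],(463,595),interpolation=cv2.INTER_CUBIC))
```

```text
[0.5477 0.0176 0.4831]
side [('key1_loop', 0.57, [313.0, 280.0]), ('key1_loop', 0.55, [348.0, 184.0]), ('key3_loop', 0.5, [332.0, 171.0]), ('key4_loop', 0.61, [336.0, 249.0]), ('key4_loop', 0.39, [347.0, 185.0])] exp k1 [348. 185.] k3 [332. 174.] k4 [334. 250.]
[(0.79, [356.0, 278.0])] [355. 278.]
top [('key1_loop', 0.53, [346.0, 174.0]), ('key1_loop', 0.49, [440.0, 256.0]), ('key1_loop', 0.46, [282.0, 228.0]), ('key1_loop', 0.45, [400.0, 203.0])] exp k1 [346. 174.] k3 [317. 177.] k4 [405. 221.]
[(0.56, [399.0, 204.0]), (0.42, [345.0, 170.0])] [398. 203.]
```

View pics/s7.png

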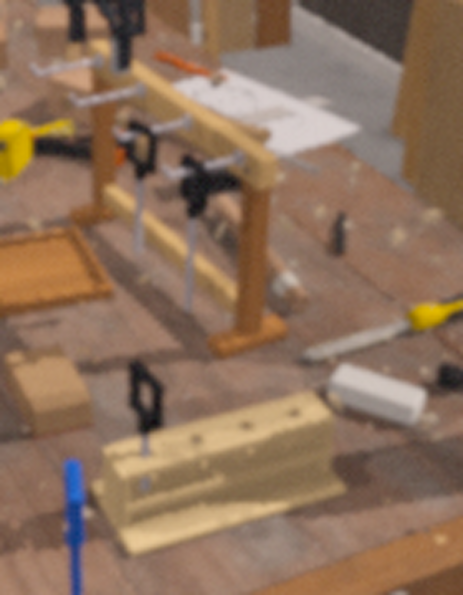

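Key3 hangs on hook3, key1 on hook4, and only key4 is left in the stand, which hasn't moved. Now key4.

Call:
arm_command(
  deltas=[
    [[0,0,0],[0,0,0.117],8.5],
    [[1,-3,0],[0,0,0],8.5],
    [[1,-4,0],[0,0,0],8.5],
    [[1,-4,0],[0,0,0],8.5],
    [[1,-4,0],[0,0,0],8.5],
    [[1,-4,0],[0,0,0],8.5],
    [[1,-4,0],[0,0,0],8.5],
    [[1,-4,0],[0,0,0],8.5],
    [[1,-3.1,0],[0,0,0],8.5],
    [[0,0,0],[0,0,0],8.5],
    [[0,0,4],[0,0,0],8.5],
    [[0,0,4],[0,0,0],8.5],
    [[0,0,4],[0,0,0],8.5],
    [[0,0,4],[0,0,0],8.5],
    [[0,0,2],[0,0,0],8.5],
    [[0,0,0.7],[0,0,0],8.5],
    [[0,0,0],[0,0,0],8.5],
    [[0,0,0],[0,0,0],8.5],
  ],
)

```text
clock: 26.7
position: [0.4579, -0.2793, 0.2967]
tool_rot: [-3.141, 0.001, 3.1]
force: [0.0, -0.7, 1.2]
grip_width: 0.0849
finger_force: 0.0
```

Call:
arm_command(
  deltas=[
    [[0,0,0],[0,0,0],6],
    [[0,0,0],[0,0,0],5.2],
    [[0,0,0],[0,0,0],4],
    [[0,0,0],[0,0,0],4],
    [[0,0,0],[0,0,0],4],
    [[0,0,0],[0,0,0],4],
    [[0,0,0],[0,0,0],4],
  ],
)

```text
clock: 27.4
position: [0.4578, -0.2792, 0.2965]
tool_rot: [-3.141, 0.001, 3.1]
force: [0.3, 0.6, 9.8]
grip_width: 0.0457
finger_force: 39.5
```

Call:
arm_command(
  deltas=[
    [[0,0,-0.5],[0,0,0],4],
    [[0,0,-0.5],[0,0,0],4],
    [[0,0,-1],[0,0,0],4],
    [[0,0,-1],[0,0,0],4],
    [[0,0,-1],[0,0,0],4],
    [[0,0,-1],[0,0,0],4],
    [[0,0,-1],[0,0,0],4],
    [[0,0,-1],[0,0,0],4],
    [[0,0,-1],[0,0,0],4],
    [[0,0,-1],[0,0,0],4],
    [[0,0,-2],[0,0,0],4],
    [[0,0,-1],[0,0,-0.117],4],
    [[0,0,0],[0,0,0],4],
  ],
)

```text
clock: 28.7
position: [0.4576, -0.2793, 0.4172]
tool_rot: [-3.141, 0.002, -3.064]
force: [0.6, -0.4, -1.1]
grip_width: 0.0453
finger_force: 41.1
```

Call:
arm_command(
  deltas=[
    [[-0.7,1.4,0],[0,0,0],4],
    [[-0.7,2.8,0],[0,0,0],4],
    [[-0.7,2.8,0],[0,0,0],4],
    [[-0.7,2.8,0],[0,0,0],4],
    [[-0.7,2.8,0],[0,0,0],4],
    [[-0.7,2.8,0],[0,0,0],4],
    [[-0.7,2.8,0],[0,0,0],4],
    [[-0.7,2.8,0],[0,0,0],4],
    [[-0.7,2.8,0],[0,0,0],4],
    [[-0.7,2.8,0],[0,0,0],4],
    [[-0.7,2.8,0],[0,0,0],4],
    [[-0.7,2.8,0],[0,0,0],4],
    [[-0.7,2.8,0],[0,0,0],4],
    [[-0.5,2.8,0],[0,0,0],4],
    [[0,1.4,1.2],[0,0,0],4],
    [[0,0,1.2],[0,0,0],4],
    [[0,0,0],[0,0,0],4],
    [[0,0,0],[0,0,0],4],
  ],
)

```text
clock: 30.5
position: [0.5237, 0.1176, 0.3913]
tool_rot: [-3.141, -0.001, -3.069]
force: [0.9, -0.4, 0.1]
grip_width: 0.0459
finger_force: 41.1
```

Run:
```python
from h import *
s=bot.observe();p=s["position"];print(np.round(p,4),np.round(s["tool_rot"],3))
F,O=loops(("side",));S=F["side"]
L=np.array([p[0]-.002,p[1],p[2]-.1635])
print([(k,pp,np.round(a).tolist()) for k,pp,a in O["side"]],"held exp",np.round(proj(S,L)))
print([(round(r["p"],2),np.round(r["at"],1).tolist()) for r in bot.mark_of("hook1",S)[:5]],"exp",np.round(proj(S,(.604,.125,.228)),1))
```

```text
[0.5237 0.1176 0.3913] [-3.141e+00 -1.000e-03 -3.069e+00]
[('key1_loop', 0.65, [311.0, 280.0]), ('key1_loop', 0.48, [335.0, 172.0]), ('key1_loop', 0.45, [346.0, 185.0]), ('key1_loop', 0.42, [354.0, 277.0]), ('key3_loop', 0.67, [329.0, 172.0]), ('key4_loop', 0.66, [299.0, 163.0])] held exp [301. 163.]
[(0.95, [307.5, 151.0]), (0.85, [350.1, 177.5]), (0.84, [319.7, 155.4]), (0.82, [334.3, 168.4])] exp [321.1 158.6]
```

Call:
arm_command(
  deltas=[
    [[0,0.2,0],[0,0,0],4],
    [[-1,0,0],[0,0,0],4],
    [[-1,0,0],[0,0,0],4],
    [[-1,0,0],[0,0,0],4],
    [[-1,0,0],[0,0,0],4],
    [[-1,0,0],[0,0,0],4],
    [[-1,0,0],[0,0,0],4],
    [[-1,0,0],[0,0,0],4],
    [[0,0,0],[0,0,0],4],
    [[0,0,0],[0,0,0],4],
  ],
)

```text
clock: 31.75
position: [0.5935, 0.1261, 0.3915]
tool_rot: [-3.141, -0.0, -3.067]
force: [-0.5, 0.5, -1.1]
grip_width: 0.0454
finger_force: 41.1
```

Call:
arm_command(
  deltas=[
    [[0,0,0.4],[0,0,0],4],
    [[0,0,0.4],[0,0,0],4],
    [[0,0,0.4],[0,0,0],4],
    [[0,0,0.3],[0,0,0],4],
    [[0,0,0.2],[0,0,0],4],
    [[0,0,0],[0,0,0],4],
    [[0,0,0],[0,0,0],4],
  ],
)

```text
clock: 32.45
position: [0.5935, 0.1262, 0.3747]
tool_rot: [3.142, 0.0, -3.066]
force: [-0.2, 0.3, -0.4]
grip_width: 0.0456
finger_force: 41.2
```

Run:
```python
from h import *
S=snap("side");T=snap("top")
a=cv2.resize(S["frame"][125:225,285:375,::-1],(495,550),interpolation=cv2.INTER_CUBIC)
cv2.imwrite("pics/s8.png",a)
```

```text
(no output)
```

View pics/s8.png

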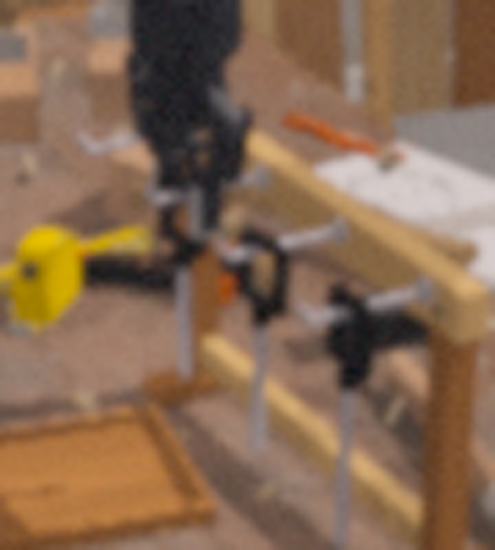

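Hook2's tip at (160,195) in the crop shows in front of the held loop, so it's threaded. Keys 3 and 1 hang at (265,275) and (350,335). I'll release key4.

Call:
arm_command(
  deltas=[
    [[0,0,0.1],[0,0,0],4],
    [[0,0,0.1],[0,0,0],4],
    [[0,0,0],[0,0,0],4.8],
    [[0,0,0],[0,0,0],5.4],
    [[0,0,0],[0,0,0],6.5],
    [[0,0,0],[0,0,0],7],
    [[0,0,0],[0,0,0],7],
    [[0,0,-2],[0,0,0],7],
    [[0,0,-3],[0,0,0],7],
    [[0,0,-3],[0,0,0],7],
    [[0,0,-3],[0,0,0],7],
    [[3,0,0],[0,0,0],8.5],
    [[4,-1,0],[0,0,0],8.5],
    [[4,-3,0],[0,0,0],8.5],
    [[0,0,0],[0,0,0],8.5],
  ],
)

```text
clock: 34.05
position: [0.4833, 0.0744, 0.483]
tool_rot: [3.141, -0.001, -3.07]
force: [1.0, -1.0, 0.6]
grip_width: 0.0852
finger_force: 0.0
```

Run:
```python
from h import *
s=bot.observe();print(np.round(s["position"],4),np.round(s["tool_rot"],3))
F,O=loops(("side","top"))
for n,f in F.items():
    print(n,[(k,p,np.round(a).tolist()) for k,p,a in O[n]],"exp k1",np.round(proj(f,(.609,-.0765,.211))),"k3",np.round(proj(f,(.6,.022,.211))),"k4",np.round(proj(f,(.592,.126,.211))))
    print([(round(r["p"],2),np.round(r["at"]).tolist(),np.round(atz(f,r["at"],0)[:2],3).tolist()) for r in bot.mark_of("stand",f)[:3]],np.round(proj(f,(.53,-.283,0))))
    print([np.round(r["rect"]) for r in bot.find_in("stand",f)[:1]])
a=cv2.resize(F["top"]["frame"][140:260,240:430,::-1],(570,360),interpolation=cv2.INTER_CUBIC)
b=cv2.resize(F["side"]["frame"][135:215,300:370,::-1],(210,240),interpolation=cv2.INTER_CUBIC)
c=np.zeros((600,570,3),np.uint8);c[:360]=a;c[360:,:210]=b
d=cv2.resize(F["side"]["frame"][220:310,310:420,::-1],(293,240),interpolation=cv2.INTER_CUBIC);c[360:,240:533]=d
cv2.imwrite("pics/m9.png",c)
```

```text
[0.4833 0.0744 0.483 ] [ 3.141e+00 -1.000e-03 -3.070e+00]
side [('key1_loop', 0.66, [347.0, 185.0]), ('key1_loop', 0.57, [311.0, 281.0]), ('key3_loop', 0.58, [331.0, 173.0]), ('key4_loop', 0.62, [345.0, 179.0])] exp k1 [348. 185.] k3 [332. 174.] k4 [318. 163.]
[(0.59, [344.0, 269.0], [0.518, -0.23])] [355. 278.]
[array([303., 244.,  78.,  46.])]
top [('key1_loop', 0.6, [440.0, 256.0]), ('key1_loop', 0.45, [344.0, 176.0]), ('key3_loop', 0.44, [317.0, 180.0])] exp k1 [346. 174.] k3 [317. 177.] k4 [286. 179.]
[(0.63, [388.0, 208.0], [0.512, -0.243])] [398. 203.]
[array([376., 182.,  28.,  60.])]
```

View pics/m9.png

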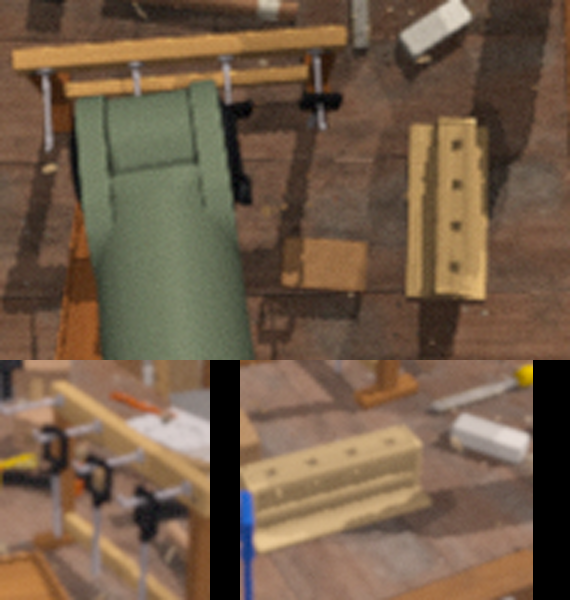

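All three keys hang on hooks 2–4. The empty stand has been knocked aside: its holes are now at mosaic (457,145) to (455,267). I'll measure it again.

Run:
```python
from h import *
T=snap("top");S=snap("side")
t=[(240+x/3,140+y/3) for x,y in[(457,145),(456,185),(456,225),(455,267)]]
s=[(310+(x-240)/2.667,220+(y-360)/2.667) for x,y in[(391,442),(353,452),(312,462),(272,472)]]
H=[atz(T,q,.07) for q in t];H2=[atz(S,q,.07) for q in s]
print(np.round(H,3)[:,:2].tolist(),np.round(H2,3)[:,:2].tolist())
for h in(H,H2):
    h=np.array(h);m=h.mean(0);d=np.polyfit(h[:,0],h[:,1],1)[0];print(np.round(m,3),"yaw",round(d,3))
for f in(T,S):
    print("tray",[(round(r["p"],2),np.round(atz(f,r["at"],0)[:2],3).tolist()) for r in bot.mark_of("tray",f)[:2]])
```

```text
[[0.578, -0.252], [0.529, -0.249], [0.48, -0.248], [0.429, -0.245]] [[0.583, -0.255], [0.533, -0.253], [0.482, -0.248], [0.434, -0.245]]
[ 0.504 -0.248  0.07 ] yaw -0.047
[ 0.508 -0.25   0.07 ] yaw -0.069
tray [(0.6, [0.438, 0.164])]
tray [(0.92, [0.451, 0.155])]
```

Call:
arm_command(
  deltas=[
    [[0,0,0],[0,0,0.126],8.5],
    [[-0.4,-2.1,0],[0,0,0],8.5],
    [[-0.4,-3.5,0],[0,0,0],8.5],
    [[-0.4,-3.5,0],[0,0,0],8.5],
    [[-0.4,-3.5,0],[0,0,0],8.5],
    [[-0.4,-3.5,0],[0,0,0],8.5],
    [[-0.4,-3.5,0],[0,0,0],8.5],
    [[-0.4,-3.5,0],[0,0,0],8.5],
    [[-0.4,-3.5,0],[0,0,0],8.5],
    [[-0.4,-3.5,0],[0,0,0],8.5],
    [[-0.4,-2,0],[0,0,0],8.5],
    [[0,0,4],[0,0,0],8.5],
    [[0,0,4],[0,0,0],8.5],
    [[0,0,4],[0,0,0],8.5],
    [[0,0,0],[0,0,0],8.5],
  ],
)

```text
clock: 36.35
position: [0.5095, -0.2438, 0.3589]
tool_rot: [3.14, -0.007, 3.091]
force: [0.3, 0.1, 1.6]
grip_width: 0.0848
finger_force: 0.0
```

Run:
```python
from h import *
s=bot.observe();p=s["position"];print(np.round(p,4),np.round(s["tool_rot"],3))
W=snap("wrist","w9.png")
T=snap("top")
print([(round(r["p"],2),np.round(r["at"]).tolist(),np.round(atz(W,r["at"],0)[:2],3).tolist()) for r in bot.mark_of("stand",W)[:3]],np.round(proj(W,(.506,-.249,0))))
print("holes exp",[np.round(proj(W,(.506+a*.9985,-.249-a*.055,.07))).tolist() for a in(.075,.025,-.025,-.075)])
```

```text
[ 0.5095 -0.2438  0.3589] [ 3.14  -0.007  3.091]
[(0.87, [320.0, 176.0], [0.506, -0.244])] [316. 176.]
holes exp [[315.0, 261.0], [315.0, 216.0], [315.0, 166.0], [315.0, 110.0]]
```

View pics/w9.png

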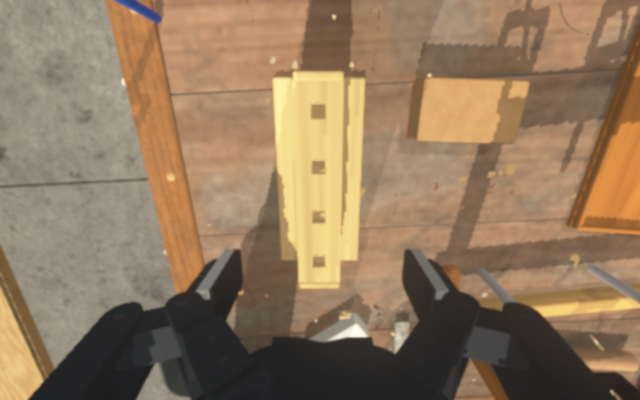

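The holes show at (318,112), (318,167), (318,216) and (318,261), within about 3 mm of prediction and aligned with the tool. I'll grip the stand.

Call:
arm_command(
  deltas=[
    [[0.2,-0.2,3],[0,0,0],8.5],
    [[0,0,3],[0,0,0],8.5],
    [[0,0,3],[0,0,0],8.5],
    [[0,0,3],[0,0,0],8.5],
    [[0,0,1.5],[0,0,0],8.5],
    [[0,0,0.6],[0,0,0],8.5],
    [[0,0,0],[0,0,0],8.5],
    [[0,0,0],[0,0,0],6],
    [[0,0,0],[0,0,0],5.2],
    [[0,0,0],[0,0,0],4],
    [[0,0,0],[0,0,0],4],
    [[0,0,0],[0,0,0],4],
    [[0,0,0],[0,0,0],4],
    [[0,0,0],[0,0,0],4],
  ],
  newtons=40,
)

```text
clock: 37.9
position: [0.5086, -0.2465, 0.2227]
tool_rot: [-3.142, 0.001, 3.091]
force: [-1.8, 1.8, 12.2]
grip_width: 0.0433
finger_force: 39.2
```

Call:
arm_command(
  deltas=[
    [[0,0,-0.3],[0,0,0],4],
    [[0,0,-0.7],[0,0,0],4],
    [[0,0,-1],[0,0,0],4],
    [[0,0,-2],[0,0,0],4],
    [[0,0,-2],[0,0,0],4],
    [[0,0,-2],[0,0,0],4],
    [[1,0,0],[0,0,0],4],
    [[2,0,0],[0,0,0],4],
    [[2,0,0],[0,0,0],4],
    [[1,0,0],[0,0,0],4],
    [[0,0,0],[0,0,0.073],4],
    [[0,0,0],[0,0,0],4],
  ],
)

```text
clock: 39.1
position: [0.4483, -0.2433, 0.3018]
tool_rot: [3.142, 0.0, 3.016]
force: [0.4, 0.0, -0.9]
grip_width: 0.0431
finger_force: 41.1
```

Call:
arm_command(
  deltas=[
    [[0.2,1.4,0],[0,0,0],4],
    [[0.3,2.4,0],[0,0,0],4],
    [[0.3,2.8,0],[0,0,0],4],
    [[0.3,2.8,0],[0,0,0],4],
    [[0.4,2.8,0],[0,0,0],4],
    [[0.4,2.8,0],[0,0,0],4],
    [[0.4,2.8,0],[0,0,0],4],
    [[0.4,2.8,0],[0,0,0],4],
    [[0.4,2.8,0],[0,0,0],4],
    [[0.4,2.8,0],[0,0,0],4],
    [[0.3,2.8,0],[0,0,0],4],
    [[0.3,2.8,0],[0,0,0],4],
    [[0.3,2.8,0],[0,0,0],4],
    [[0.2,2.4,0],[0,0,0],4],
    [[0.1,1.6,0],[0,0,0],4],
    [[0,0.8,0],[0,0,0],4],
    [[0,0,0],[0,0,0],4],
    [[0,0,0],[0,0,0],4],
  ],
)

```text
clock: 40.9
position: [0.4504, 0.1525, 0.3017]
tool_rot: [-3.141, -0.0, 3.017]
force: [0.3, -1.3, -1.2]
grip_width: 0.0431
finger_force: 41.1
```

Run:
```python
from h import *
s=bot.observe();p=s["position"];print(np.round(p,4),np.round(s["tool_rot"],3),s["grip_width"])
S=snap("side");T=snap("top");W=snap("wrist")
for n,f in(("s",S),("t",T),("w",W)):
    print(n,[(k,round(r["p"],2),np.round(atz(f,r["at"],z)[:2],3).tolist()) for k,z in(("tray",0),("stand",p[2]-.2227)) for r in bot.mark_of(k,f)[:2]])
```

```text
[0.4504 0.1525 0.3017] [-3.141 -0.     3.017] 0.04306618332165917
s [('tray', 0.85, [0.452, 0.156]), ('stand', 0.69, [0.47, 0.162])]
t [('tray', 0.72, [0.438, 0.164]), ('stand', 0.83, [0.454, 0.155])]
w [('tray', 0.74, [0.441, -0.089]), ('stand', 0.85, [0.449, 0.154])]
```

Call:
arm_command(
  deltas=[
    [[0,0.2,2],[0,0,0],4],
    [[0,0,2],[0,0,0],4],
    [[0,0,1],[0,0,0],4],
    [[0,0,1],[0,0,0],4],
    [[0,0,0.5],[0,0,0],4],
    [[0,0,0.4],[0,0,0],4],
    [[0,0,0.2],[0,0,0],4],
    [[0,0,0],[0,0,0],4],
    [[0,0,0],[0,0,0],4],
  ],
)

```text
clock: 42.25
position: [0.4508, 0.1554, 0.231]
tool_rot: [3.141, 0.0, 3.018]
force: [-0.4, -0.4, -1.1]
grip_width: 0.043
finger_force: 41.1
```

Call:
arm_command(
  deltas=[
    [[0,0,0.1],[0,0,0],4],
    [[0,0,0.1],[0,0,0],4],
    [[0,0,0],[0,0,0],4],
    [[0,0,0],[0,0,0],4],
  ],
)

```text
clock: 42.65
position: [0.4507, 0.1554, 0.2287]
tool_rot: [3.142, 0.0, 3.018]
force: [0.1, -0.1, -0.2]
grip_width: 0.043
finger_force: 41.2
```

Call:
arm_command(
  deltas=[
    [[0,0,0.1],[0,0,0],4],
    [[0,0,0],[0,0,0],4],
    [[0,0,0],[0,0,0],4.6],
    [[0,0,0],[0,0,0],5.2],
    [[0,0,0],[0,0,0],6],
    [[0,0,0],[0,0,0],7],
    [[0,0,0],[0,0,0],8.5],
    [[0,0,0],[0,0,0],8.5],
    [[0,0,0],[0,0,0],8.5],
    [[0,0,-2],[0,0,0],8.5],
    [[0,0,-4],[0,0,0],8.5],
    [[0,0,-4],[0,0,0],8.5],
    [[0,0,-4],[0,0,0],8.5],
    [[0,0,-4],[0,0,0],8.5],
    [[0,0,-4],[0,0,0],8.5],
    [[0,0,-4],[0,0,0],8.5],
    [[0,0,0],[0,0,0],8.5],
    [[0,0,0],[0,0,0],8.5],
  ],
)

```text
clock: 44.45
position: [0.4505, 0.1555, 0.4881]
tool_rot: [3.14, 0.001, 3.018]
force: [-0.5, -0.2, 0.5]
grip_width: 0.0852
finger_force: 0.0
```

Run:
```python
from h import *
s=bot.observe();p=s["position"];print(np.round(p,4),np.round(s["tool_rot"],3))
W=snap("wrist","w10.png");S=snap("side")
for n,f in(("s",S),("w",W)):
    print(n,[(k,round(r["p"],2),np.round(atz(f,r["at"],z)[:2],3).tolist(),np.round(r["at"]).tolist()) for k,z in(("tray",0),("stand",.006)) for r in bot.mark_of(k,f)[:2]],[np.round(r["rect"]).tolist() for r in bot.find_in("stand",f)[:1]],[np.round(r["rect"]).tolist() for r in bot.find_in("tray",f)[:1]])
P={"k1":(.609,-.0765,.211),"k3":(.6,.022,.211),"k4":(.592,.126,.211)}
print([(k,np.round(proj(S,v)).tolist()) for k,v in P.items()])
for k in("key1_loop","key3_loop","key4_loop"): print(k,[(round(r["p"],2),np.round(r["at"]).tolist()) for r in bot.mark_of(k,S)[:4]])
c=np.zeros((600,640,3),np.uint8);c[:320]=W["frame"][0:320,:,::-1]
c[320:,:350]=cv2.resize(S["frame"][130:240,240:378,::-1],(350,280),interpolation=cv2.INTER_CUBIC)
cv2.imwrite("pics/m11.png",c)
```

```text
[0.4505 0.1555 0.4881] [3.140e+00 1.000e-03 3.018e+00]
s [('tray', 0.83, [0.449, 0.168], [281.0, 215.0]), ('stand', 0.74, [0.46, 0.168], [284.0, 213.0]), ('stand', 0.3, [0.828, 0.305], [349.0, 180.0])] [[254.0, 193.0, 59.0, 31.0]] [[243.0, 200.0, 80.0, 32.0]]
w [('tray', 0.67, [0.644, 0.114], [312.0, 264.0]), ('stand', 0.66, [0.451, 0.156], [322.0, 159.0])] [[290.0, 82.0, 66.0, 154.0]] [[269.0, 60.0, 108.0, 184.0]]
[('k1', [348.0, 185.0]), ('k3', [332.0, 174.0]), ('k4', [318.0, 163.0])]
key1_loop [(0.65, [346.0, 185.0]), (0.53, [283.0, 213.0]), (0.49, [310.0, 282.0])]
key3_loop [(0.59, [331.0, 174.0])]
key4_loop [(0.69, [320.0, 161.0])]
```

Numerically, the stand's rectangle lies inside the tray's on all sides (21, 22, 21 and 8 px), and all three key loops are within 2–3 px of their predicted hanging spots. Handing in.

```bash
python3 -c "
from workcell import bot
print(bot.job_done())"
```

```text
the job is handed in; nothing more can be done
None
```

I hung the three keys that were present (key1, key3, key4; key2 was absent) on hooks 4, 3 and 2, placed the empty stand in the tray, and handed the job in at about 45 s; the hand-in returned no verdict. The final positions were checked from detector readings only, as no picture views were left.

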